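# Ready the carat balance for weighing stones

### The job

Get the carat balance ready to weigh stones, with light fingertip touches only: press the round on/off key, then the square units key, then push the raised draught cover gently down until it is fully shut, and last press the wide bar-shaped tare key. Let each key come back up before going on and leave the narrow key alone. Pick nothing up, do not touch the weighing pan, leave the things standing and lying around where they are, and finish clear of everything.

Things in the scene. Friction and masses are not known exactly. Their poses are not given: they have to be found in the camera images.
- balance: jeweller's carat balance, grey, fixed on the table, 270 mm deep (own x, back is +x), 220 wide (own y, +y is its left for its user in front). Origin on the table under its middle. Rear deck 60 mm high; front panel slopes down to the front, with a display and a front row of four dark keys. On the deck a clear square draught shield (own x -0.025 to 0.125, y +-0.075), walls to 133 mm above the table.
- power_key (a joint): round on/off key, 22 mm diameter, leftmost of the row (own position x -0.104, y 0.080 of the balance): travel 0 (up) to 0.006 m (fully down), into the sloped panel. Sprung: starts to move at 1.5 N, fully down at 7.5 N, registers 2.5 mm down, comes back up when let go
- power_top (a point): round on/off key: centre of the top face of that key; when up it stands 8 mm proud of the panel, about 56 mm above the table; point z is the panel's normal (10.9 degrees from vertical, leaning to the balance's front).
- unit_key (a joint): square units key (relief of a cut stone), 20 x 20 mm, second from the left (x -0.104, y 0.034): travel 0 (up) to 0.006 m (fully down), into the sloped panel. Sprung: starts to move at 1.5 N, fully down at 7.5 N, registers 2.5 mm down, comes back up when let go
- unit_top (a point): square units key: centre of the top face of that key; when up it stands 8 mm proud of the panel, about 56 mm above the table; point z is the panel's normal (10.9 degrees from vertical, leaning to the balance's front).
- cal_key (a joint): narrow calibration key, 11 mm wide and 20 mm front to back, third from the left (x -0.104, y -0.012), not to be pressed: travel 0 (up) to 0.006 m (fully down), into the sloped panel. Sprung: starts to move at 1.5 N, fully down at 7.5 N, registers 2.5 mm down, comes back up when let go
- tare_key (a joint): wide bar-shaped tare key, 46 mm wide, 18 mm front to back, rightmost (x -0.104, y -0.070): travel 0 (up) to 0.006 m (fully down), into the sloped panel. Sprung: starts to move at 1.5 N, fully down at 7.5 N, registers 2.5 mm down, comes back up when let go
- tare_top (a point): bar-shaped tare key: centre of the top face of that key; when up it stands 8 mm proud of the panel, about 56 mm above the table; point z is the panel's normal (10.9 degrees from vertical, leaning to the balance's front).
- cover (a joint): draught cover on the shield: clear sheet in a grey frame, 150 mm along the hinge, 160 from hinge to free edge, 7 thick, with a 45 mm wide, 13 long finger tab in mid free edge. Hinged on top of the shield's left wall. 0 = shut, pi/2 = upright; starts at 1.75 to 2.0 rad, leaning out to the left. Friction hinge: stays where left; 0.3 to 1.2 N at the free edge moves it; shuts on a soft rubber strip (5 mm, gives 4 mm at 10 N).
- cover_edge (a point): middle of the cover's free edge on its outer (upper when shut) face; moves with the cover. Its z axis is the outward normal of the outer face, its y axis points from the free edge to the hinge. When shut it is 145 mm above the table.
- cover_hinge (a point): middle of the cover's hinge line, 141.5 mm above the table; its x axis is the hinge line and parallel to the balance's x. Seen in the balance's own y and z, the free edge lies at y = -0.160*cos(angle), z = +0.160*sin(angle) from here.
- pan: bare steel weighing pan inside the shield, 96 mm diameter, top 77 mm above the table, not to be touched. Origin on the deck under its centre.
- weight: brass 100 g check weight, upright, 23 mm diameter, 39 mm high, standing on the balance's 60 mm high deck to the right of the shield. Leave alone; origin at the underside.
- stone_jar: small capped glass jar, 42 mm diameter, 45 mm high, upright on the table beside the balance. Leave alone; origin at the underside.
- flux_jar: blue jar with white cap, 48 mm diameter, 70 mm high, upright on the table beside the balance. Leave alone; origin at the underside.
- crucible: white ceramic dish, 70 mm diameter, 30 mm high, on the table beside the balance. Leave alone; origin at the underside.
- loupe: folded steel loupe, about 45 by 23 by 22 mm, on the table beside the balance. Leave alone; origin at the underside.
- tweezers: steel stone tweezers lying flat on the table, about 150 mm long, 18 mm wide, 8 mm high. Leave alone; origin at the underside.
- mandrel: tapered steel ring mandrel with wooden handle lying on the table, about 265 mm long, 25 mm high. Leave alone; origin at the underside.

How it is judged:
On the way, in this order (a step that is already met when the one before it is completed fails the run):
1. the round on/off key is pressed (2.5 mm down) with the others up (value of joint power_key above 0.0025 m and value of joint each of unit_key, tare_key, cal_key below 0.0015 m), for 0.05 s.
2. then the square units key is pressed with the others up (value of joint unit_key above 0.0025 m and value of joint each of power_key, tare_key, cal_key below 0.0015 m), for 0.05 s.
3. then the draught cover is pushed shut (value of joint cover below 0.04 rad), for 0.1 s.
4. then the bar-shaped tare key is pressed with the cover shut and the others up (value of joint tare_key above 0.0025 m and value of joint cover below 0.05 rad and value of joint each of power_key, unit_key, cal_key below 0.0015 m), for 0.05 s.
At the end, for the whole second after the job is handed in: The cover is shut (within 0.05 rad), all four keys are up (within 1.5 mm), and the loose things are at rest within 15 mm of where they began (value of joint cover below 0.05 rad and value of joint each of power_key, unit_key, tare_key, cal_key below 0.0015 m and distance of each of weight, stone_jar, flux_jar, crucible, loupe, tweezers, mandrel from where it was at the start of the episode below 0.015 m and linear speed of each of weight, stone_jar, flux_jar, crucible, loupe, tweezers, mandrel below 0.02 m/s); the robot touches nothing.
It fails at once if anything of the balance is pushed harder than 20 N (contact force between anything else and balance above 20 N).
It fails at once if a key is pressed (2.5 mm) at the wrong moment: the narrow key ever, tare while the cover is open, on/off or units once the cover is shut (value of joint cal_key above 0.0025 m or (value of joint tare_key above 0.0025 m and value of joint cover above 0.06 rad) or (value of joint cover below 0.04 rad and value of joint any of power_key, unit_key above 0.0025 m)).
It fails at once if the cover is slammed (closing faster than 3 rad/s) (velocity of joint cover below -3 rad/s).
It fails at once if the weighing pan is touched (contact force between any of the fingers, the arm and pan above 0.3 N).
It fails at once if a loose thing is lifted, carried or knocked (moved more than 15 mm) (distance of any of weight, stone_jar, flux_jar, crucible, loupe, tweezers, mandrel from where it was at the start of the episode above 0.015 m).
It also fails if it takes over 58 s, if anything falls off the work surface, if the arm or the gripper's body presses on something with over 40 N, if the wrist force passes 120 N, or if a joint passes its speed limit or range.

### The arm

A 7-joint arm with a two-finger parallel gripper is mounted at the origin on the work surface. World frame = base frame: x ahead of the robot, y to its left, z up, the work surface at z = 0. Lengths are in m, angles in rad, forces in N, time in s.
With the tool pointing down it reaches from about 0.425 to 0.875 m from the base axis. Payload 4.7 kg.
Tool frame: the origin (TCP) lies at the very end of the fingers, on their centre line; the grasp point (between the pads) lies 19 mm behind it; z points along the fingers, y is the line along which they close (so a half turn about z gives the same grasp; the last joint's range is limited). The gripper opens to 87 mm and grips with 3 to 60 N. Pads are 19 mm wide; open, the fingers measure 117 mm over their backs; the gripper's body (75 mm by 190 mm) begins 51 mm behind the grasp point.
Start: joints at [-1.272, 0.321, -0.07, 1.45, 0.023, 1.371, -0.057], TCP at [0.183, 0.624, 0.223] pointing down, gripper open.
Joint ranges: [-2.86, 2.86], [-0.3, 2.09], [-1.38, 1.24], [0.06, 2.45], [-1.56, 4.7], [0.09, 2.05], [-2.69, 2.69]. Speed limits (rad/s): [2.57, 2.57, 3.14, 3.14, 3.14, 3.14, 3.14].

### API

Orientations are given as a rotation vector (axis times angle).
In Python, from bench import ctrl, imaging, ticket gives the robot as it stands.
- The arm moves only by the tool jog_arm, never from a script. Its argument "rows" is text: rows parted by semicolons, each of 7 numbers parted by spaces: the shift along the tool's x, y, z in cm, then the turn, a rotation vector about the tool's x, y, z in rad, then the closure, from -1 (fully open) to 1 (shut), so that 0 is half open. A call has 1 to 5 rows; each row shifts and turns the commanded pose from where the row before left it, along the tool's axes as they then stand; what a row does not reach is not made up. A row lasts 1/8 s, in which the tool goes at most 62.5 mm and 10.7 degrees, less where a joint would pass 70% of its speed; a pose out of reach is approached as far as the arm can. A call with a gripper value outside its range is refused whole. The fingers move at their own pace and stop on an object; "force" is the grip in N (left out, the last holds). Time passes only in rows, so rows that do not move let the fingers close. It gives the time, the measured TCP pose, the force, the opening and the grip force at its end, in the units of the state.
- ctrl.get_state(): the state, without advancing time (a new reading comes with each control period).
- imaging.get_image(name): name is "side" or "top" or "wrist"; returns a dict with "img" (420x560x3 uint8, blue, green, red), "vertical_fov" (degrees; the focal length in pixels is half the picture's height over the tangent of half this angle, whatever the lens; pixels are square), "cx", "cy" (the principal point, pixels), "origin" and "orientation" of the camera in the world. Camera axes: x right, y down, z forward; pixel columns grow to the right and rows downward; lengths in m; the calibration is good to about 2 mm. A picture is of the moment at which its call begins. There is no depth.
- ticket.close_job(): hands the job in; it is judged then, once.
The state is a dict: "time": time; "joint_positions": joint angles; "qd": joint speeds; "joint_torque": joint torques, N m; "position": TCP position; "tool_rot": TCP orientation; "ft_force": force on the tool from outside, world axes, zero at the start; "torque": the same for the moment, N m; "grip_width": opening from 0.0 (shut) to 1.0 (fully open); "grip_force": force on a finger pad.
Only numpy, scipy, OpenCV 4.12 (cv2) and the standard library are available. Lean on these libraries where they do the work, as an engineer would, in place of code of your own. Each camera call takes 0.05 s, during which the arm holds its last target. There are 200 camera calls.

## Working session

There is one attempt and no reset: what is moved stays moved. The work goes in short steps, Python scripts to look and compute and a tool call to move; the robot and the scene stay as the last step left them, time stands still between calls to the robot, and variables do not carry over. Pictures are saved under pics/ and viewed, at most 10 in all, crops included, and the job is handed in when it is done.

Besides the shell and the picture viewer there is one more tool, called after ">>>" as name(argument=value, ...), one argument or row to a line, values as JSON. jog_arm: Moves the arm, as the interface text tells. Its arguments: {"type":"object","properties":{"rows":{"type":"string"},"force":{"type":"number"}},"required":["rows"]}

```bash
ls; mkdir -p pics; cat > h.py <<'E'
import numpy as np, cv2
from scipy.spatial.transform import Rotation as R
from bench import ctrl, imaging, ticket
def cam(n, save=None):
    d=imaging.get_image(n)
    if save: cv2.imwrite('pics/'+save+'.png', d['img'])
    return d
def rot(o):
    o=np.array(o,float)
    return o if o.shape==(3,3) else (R.from_rotvec(o).as_matrix() if o.size==3 else R.from_quat(o).as_matrix())
def ray(d,u,v):
    f=d['img'].shape[0]/2/np.tan(np.radians(d['vertical_fov'])/2)
    r=rot(d['orientation'])@np.array([(u-d['cx'])/f,(v-d['cy'])/f,1.])
    return np.array(d['origin'],float), r/np.linalg.norm(r)
def onz(d,u,v,z):
    o,r=ray(d,u,v); return o+r*(z-o[2])/r[2]
def proj(d,p):
    f=d['img'].shape[0]/2/np.tan(np.radians(d['vertical_fov'])/2)
    c=rot(d['orientation']).T@(np.array(p)-np.array(d['origin']))
    return np.array([d['cx']+f*c[0]/c[2], d['cy']+f*c[1]/c[2]])
E
python3 - <<'E'
from h import *
a=cam('top','top0'); b=cam('side','side0')
for d in(a,b): print({k:v for k,v in d.items() if k!='img'})
print(ctrl.get_state())
E
```

```text
pics
{'vertical_fov': 48.09217017113792, 'cx': 275.04308534303937, 'cy': 211.78656891892174, 'origin': array([0.39544857, 0.02444735, 1.15374178]), 'orientation': array([-2.1589179 ,  2.10982622, -0.22436581])}
{'vertical_fov': 49.599841908949415, 'cx': 283.7464228906589, 'cy': 216.01112538651455, 'origin': array([ 0.03121149, -0.60413437,  0.5757982 ]), 'orientation': array([-1.98382185,  0.75701066, -0.46239856])}
{'time': 0.1, 'joint_positions': array([-1.27188927,  0.32175976, -0.07004556,  1.45156332,  0.02260124,
        1.37081779, -0.05690179]), 'qd': array([-0.00061414, -0.00296214,  0.00242413, -0.00402085,  0.00179283,
       -0.00017622,  0.00126982]), 'joint_torque': array([-4.64417353e-04, -4.92566729e+01, -4.06073034e-01, -3.13399673e+01,
       -6.41439389e-02,  3.94294644e-02,  6.91258856e-05]), 'position': array([0.18256045, 0.62330747, 0.22155834]), 'tool_rot': array([-4.45859519e-01, -3.10964812e+00,  2.75898878e-03]), 'ft_force': array([-0.23853678,  0.46458025,  0.16738877]), 'torque': array([ 0.02804829,  0.03522616, -0.03261238]), 'grip_force': 0.0, 'grip_width': 0.9997876780231596}
```

View pics/top0.png

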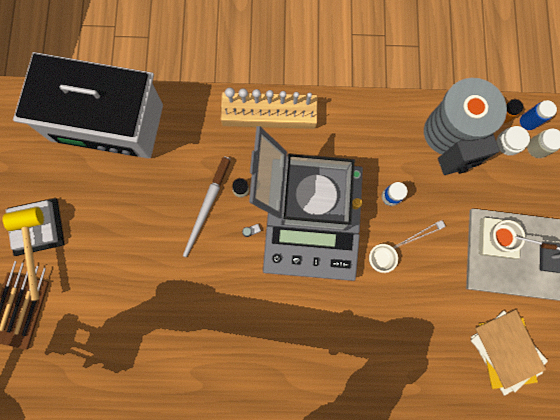

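View pics/side0.png

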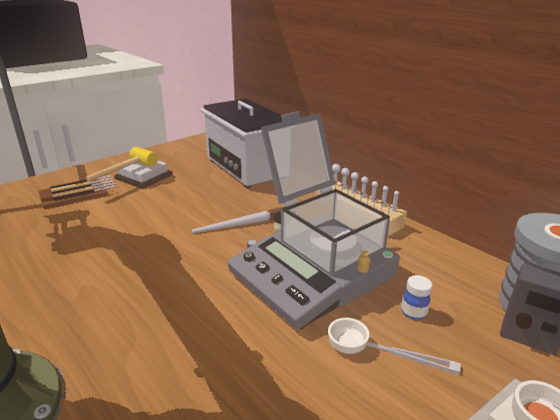

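The top view shows keys at about (277,258), (297,260), (316,262) and (341,264). The cover stands raised on the left, with its tab near (255,130). In the side view the keys are at about (249,256), (262,267), (277,279) and (297,294). Next I'll measure the keys by mask.

```bash
python3 - <<'E'
from h import *
a=cam('top'); b=cam('side')
def blobs(d,seeds,th):
    g=d['img'].max(axis=2); out=[]
    m=(g<th).astype(np.uint8)
    m=cv2.morphologyEx(m,cv2.MORPH_CLOSE,np.ones((5,5)))
    n,l,s,c=cv2.connectedComponentsWithStats(m)
    for u,v in seeds:
        w=l[v-5:v+6,u-5:u+6]; ids=w[w>0]
        i=np.bincount(ids).argmax() if ids.size else 0
        out.append(c[i]); print((u,v),c[i].round(1),s[i])
    return out
A=blobs(a,[(277,258),(297,260),(316,262),(341,264)],60)
B=blobs(b,[(249,256),(262,267),(277,279),(297,294)],60)
P=[]
for p,q in zip(A,B):
    o1,r1=ray(a,*p);o2,r2=ray(b,*q)
    t=np.linalg.lstsq(np.c_[r1,-r2],o2-o1,rcond=None)[0]
    x=o1+t[0]*r1;y=o2+t[1]*r2
    print('tri',((x+y)/2).round(4),'gap',np.linalg.norm(x-y).round(4),'z56',onz(a,*p,.056).round(4),onz(b,*q,.056).round(4))
    P.append(onz(a,*p,.056))
P=np.array(P); print(np.linalg.norm(P[3]-P[0]), np.diff(P,axis=0))
cv2.imwrite('pics/z.png',np.hstack([cv2.resize(a['img'][120:290,235:375],None,fx=2.8,fy=2.8,interpolation=2),cv2.resize(b['img'][105:325,225:405],None,fx=2.16,fy=2.16,interpolation=2)[:476]]))
E
```

```text
(277, 258) [276.7 258. ] [273 254   9   9  62]
(297, 260) [296.1 259.6] [292 256   9   9  71]
(316, 262) [315.9 261.5] [313 258   6   8  40]
(341, 264) [340.6 263.4] [331 260  20   8 148]
(249, 256) [284.7 211.8] [     0      0    560    420 228643]
(262, 267) [284.7 211.8] [     0      0    560    420 228643]
(277, 279) [284.7 211.8] [     0      0    560    420 228643]
(297, 294) [296. 291.] [296 291   1   1   1]
tri [ 0.5146 -0.0286  0.1523] gap 0.0794 z56 [ 0.4927 -0.0056  0.056 ] [0.6666 0.0763 0.056 ]
tri [ 0.5014 -0.0607  0.1709] gap 0.0549 z56 [ 0.49  -0.051  0.056] [0.6666 0.0763 0.056 ]
tri [ 0.4879 -0.0923  0.1901] gap 0.0314 z56 [ 0.4868 -0.0972  0.056 ] [0.6666 0.0763 0.056 ]
tri [ 0.4831 -0.1544  0.0591] gap 0.0006 z56 [ 0.4836 -0.1551  0.056 ] [ 0.4855 -0.1516  0.056 ]
0.14979036727029305 [[-0.00272526 -0.04547424  0.        ]
 [-0.0032056  -0.04614856  0.        ]
 [-0.00318395 -0.05788999  0.        ]]Traceback (most recent call last):
  File "<stdin>", line 23, in <module>
    return _nx.concatenate(arrs, 1, dtype=dtype, casting=casting)
           ~~~~~~~~~~~~~~~^^^^^^^^^^^^^^^^^^^^^^^^^^^^^^^^^^^^^^^
ValueError: all the input array dimensions except for the concatenation axis must match exactly, but along dimension 0, the array at index 0 has size 476 and the array at index 1 has size 475
```

```bash
python3 - <<'E'
from h import *
a=cam('top'); b=cam('side')
cv2.imwrite('pics/z.png',np.hstack([cv2.resize(a['img'][115:285,235:375],(400,486),interpolation=2),cv2.resize(b['img'][105:325,225:405],(398,486),interpolation=2)]))
P0=np.array([.4927,-.0056]);P3=np.array([.4836,-.1551])
ey=(P0-P3)/np.linalg.norm(P0-P3); ex=np.array([ey[1],-ey[0]])
O=P0+.104*ex-.08*ey; print('O',O,ex,ey)
for th in(1.75,1.85,1.95,2.0):
    for x in(-.025,.05,.125):
        yy=.075-.16*np.cos(th); z=.1415+.16*np.sin(th)
        p=np.r_[O+x*ex+yy*ey,z]; print(th,x,p.round(3),proj(a,p).round(1),proj(b,p).round(1))
E
```

```text
O [ 0.5916473  -0.09177095] [ 0.99815258 -0.06075711] [0.06075711 0.99815258]
1.75 -0.025 [0.573 0.013 0.299] [271.3 202.9] [273.  126.8]
1.75 0.05 [0.648 0.009 0.299] [274.6 164.1] [303.3 119.5]
1.75 0.125 [0.723 0.004 0.299] [277.8 126.5] [330.8 112.9]
1.85 -0.025 [0.574 0.029 0.295] [262.9 202.6] [268.  126.5]
1.85 0.05 [0.649 0.024 0.295] [266.4 164. ] [298.  119.3]
1.85 0.125 [0.724 0.02  0.295] [269.7 126.5] [325.5 112.8]
1.95 -0.025 [0.575 0.044 0.29 ] [254.9 202.5] [263.2 127. ]
1.95 0.05 [0.65  0.039 0.29 ] [258.4 164. ] [293.1 119.9]
1.95 0.125 [0.725 0.035 0.29 ] [261.8 126.8] [320.4 113.4]
2.0 -0.025 [0.575 0.051 0.287] [251.  202.5] [261.  127.6]
2.0 0.05 [0.65  0.047 0.287] [254.6 164.2] [290.7 120.5]
2.0 0.125 [0.725 0.042 0.287] [258. 127.] [317.9 114. ]
```

View pics/z.png

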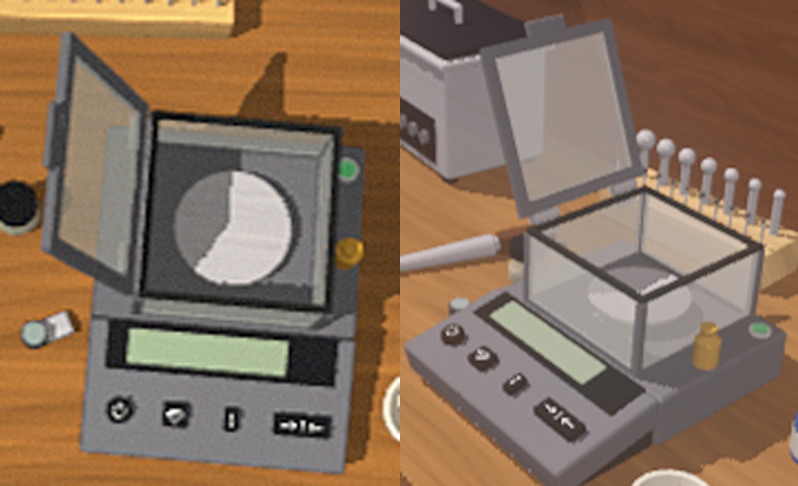

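>>> jog_arm(
  rows="0 0 -2 0 0 -0.11 1; 0 0 -1 0 0 -0.11 1; 0 -4 0 0 0 0 1; 0 -5 0 0 0 0 1; 0 -5 0 0 0 0 1",
)

```text
time: 0.92
position: [0.1735, 0.4826, 0.2524]
tool_rot: [0.102, 3.14, -0.0]
ft_force: [-0.2, -0.9, 1.9]
grip_width: 0.518
grip_force: 0.0
```

The crop shows the cover's free-edge corners near top-view pixels (259,127) and (251,203), which puts the cover at about 2.0 rad. The tab is near (252,162). The tool yaw already matches the balance, so I'm moving over to the power key.

>>> jog_arm(
  rows="-4.5 -3 0 0 0 0 1; -4.5 -3 0 0 0 0 1; -4.5 -3 0 0 0 0 1; -4.5 -3 0 0 0 0 1; -4.5 -3 0 0 0 0 1",
)

```text
time: 1.55
position: [0.3896, 0.3187, 0.2529]
tool_rot: [0.102, 3.139, 0.001]
ft_force: [-0.4, 1.0, -0.2]
grip_width: 0.016
grip_force: 0.0
```

>>> jog_arm(
  rows="-2 -5 1 0 0 0 1; -2 -5 1 0 0 0 1; -2 -5 1 0 0 0 1; -2 -5 1 0 0 0 1; 0 0 0 0 0 0 1",
)

```text
time: 2.17
position: [0.456, 0.1103, 0.2122]
tool_rot: [-0.115, -3.139, 0.001]
ft_force: [0.6, 1.1, -0.2]
grip_width: 0.005
grip_force: 0.0
```

>>> jog_arm(
  rows="-1.2 -3.8 2.5 0 0 0 1; -1.2 -3.8 2.5 0 0 0 1; -1.3 -3.7 2.5 0 0 0 1; 0 0 2 0 -0.1 0 1; 0 0 2 0 -0.09 0 1",
)

```text
time: 2.8
position: [0.4872, 0.0004, 0.0971]
tool_rot: [0.096, 2.947, -0.009]
ft_force: [-0.2, 0.2, -0.2]
grip_width: 0.008
grip_force: 0.0
```

>>> jog_arm(
  rows="0 0 0 0 0 0 1; 0 0 0 0 0 0 1",
)

```text
time: 3.05
position: [0.4883, 0.0007, 0.0991]
tool_rot: [0.094, 2.949, -0.008]
ft_force: [0.6, 0.3, 0.2]
grip_width: 0.005
grip_force: 0.0
```

```bash
cat > g.py <<'E'
from h import *
import sys
K={'p':(.4927,-.0056,.056),'u':(.490,-.051,.056),'t':(.4836,-.1551,.056)}
s=ctrl.get_state(); M=rot(s['tool_rot'])
print('pos',s['position'].round(4),'ft',s['ft_force'].round(2)); print('axes',M.T.round(3).tolist())
for k in sys.argv[1:]: print(k,'tool cm',(M.T@(np.array(K[k])-s['position'])*100).round(2))
E
python3 g.py p u t; python3 -c "
from h import *
a=cam('top'); b=cam('side')
cv2.imwrite('pics/y.png',np.hstack([cv2.resize(a['img'][150:300,220:390],(400,353),interpolation=2),cv2.resize(b['img'][140:320,200:400],(392,353),interpolation=2)]))"
```

```text
pos [0.4883 0.0007 0.0991] ft [0.63 0.28 0.19]
axes [[-0.98, 0.063, -0.19], [0.064, 0.998, 0.001], [0.19, -0.011, -0.982]]
p tool cm [ 0.35 -0.6   4.33]
u tool cm [ 0.33 -5.15  4.33]
t tool cm [  0.3  -15.58   4.32]
```

View pics/y.png

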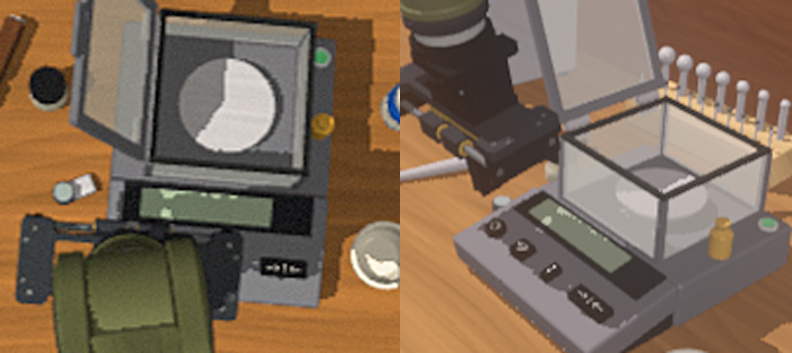

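In the top half of the picture the gripper is centred over the power key, at about column 275. In the side half I can't make out the fingers, so I'm projecting the TCP into that view.

```bash
python3 -c "
from h import *
b=cam('side'); s=ctrl.get_state(); M=rot(s['tool_rot'])
im=cv2.resize(b['img'][90:300,150:400],(750,630)[:2],interpolation=2)
for o in ((0,0,0),(0,0,-.07),(0,.095,-.07),(0,-.095,-.07)):
    u=proj(b,s['position']+M@np.array(o)); print(o,u.round(1)); cv2.circle(im,tuple(int(v) for v in (u-[150,90])*3),4,(0,0,255),1)
u=proj(b,(.4927,-.0056,.056));print(u); cv2.circle(im,tuple(int(v) for v in (u-[150,90])*3),4,(0,255,0),1)
cv2.imwrite('pics/x.png',im[:600])"
```

```text
(0, 0, 0) [244.3 235.8]
(0, 0, -0.07) [237.5 207. ]
(0, 0.095, -0.07) [211.2 188.9]
(0, -0.095, -0.07) [268.  228.1]
[248.30625845 254.44684379]
```

View pics/x.png

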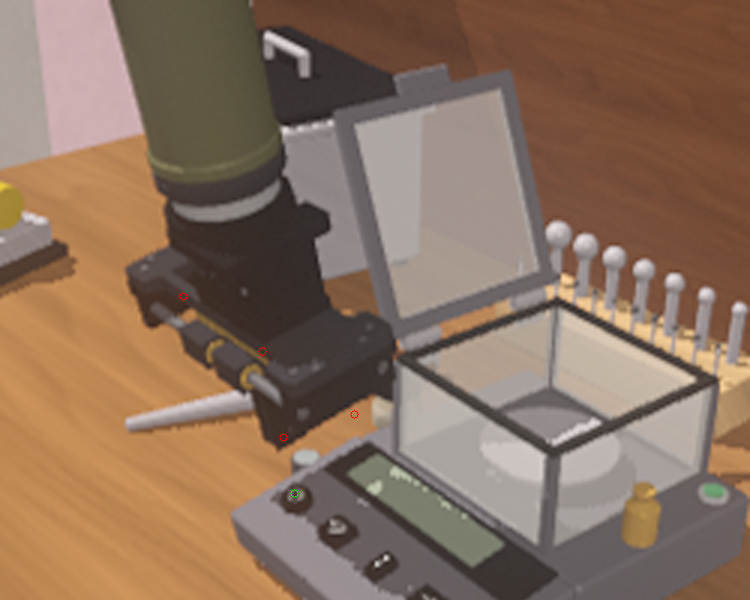

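The projected body corners fall on the gripper, and the fingers are hidden behind its near end. That fits the expected pose, so I'm lowering onto the power key.

>>> jog_arm(
  rows="0.3 -0.6 1.3 0 0 0 1; 0 0 1.3 0 0 0 1; 0 0 0.8 0 0 0 1; 0 0 0.4 0 0 0 1; 0 0 0 0 0 0 1",
)

```text
time: 3.82
position: [0.4906, -0.0065, 0.0594]
tool_rot: [0.095, 2.951, -0.01]
ft_force: [1.0, 0.6, 0.0]
grip_width: 0.003
grip_force: 0.0
```

```bash
python3 g.py p
```

```text
pos [ 0.4906 -0.0065  0.0594] ft [0.99 0.63 0.04]
axes [[-0.98, 0.063, -0.188], [0.065, 0.998, -0.0], [0.188, -0.013, -0.982]]
p tool cm [-0.14  0.1   0.37]
```

>>> jog_arm(
  rows="0 0 0.3 0 0 0 1; 0 0 0.2 0 0 0 1; 0 0 0.2 0 0 0 1; 0 0 0 0 0 0 1",
)

```text
time: 4.32
position: [0.4925, -0.0064, 0.0533]
tool_rot: [0.096, 2.949, -0.009]
ft_force: [-2.2, 0.6, 4.0]
grip_width: 0.006
grip_force: 2.4
```

```bash
python3 g.py p
```

```text
pos [ 0.4925 -0.0064  0.0533] ft [-2.19  0.55  3.99]
axes [[-0.98, 0.064, -0.19], [0.065, 0.998, 0.0], [0.189, -0.012, -0.982]]
p tool cm [-0.07  0.08 -0.26]
```

>>> jog_arm(
  rows="0 0 0.15 0 0 0 1; 0 0 0 0 0 0 1; 0 0 0 0 0 0 1",
)

```text
time: 4.7
position: [0.4927, -0.0064, 0.0519]
tool_rot: [0.096, 2.949, -0.008]
ft_force: [-2.1, 0.4, 6.6]
grip_width: 0.006
grip_force: 3.1
```

>>> jog_arm(
  rows="0 0 -0.8 0 0 0 1; 0 0 -0.9 0 0 0 1; 0 -2.2 0 0 0 0 1; 0 -2.3 0 0 0 0 1; 0 0 0 0 0 0 1",
)

```text
time: 5.32
position: [0.4858, -0.0527, 0.0683]
tool_rot: [0.1, 2.95, -0.009]
ft_force: [-0.3, 0.2, 0.5]
grip_width: 0.01
grip_force: 0.0
```

```bash
python3 g.py u
```

```text
pos [ 0.4858 -0.0527  0.0683] ft [-0.26  0.15  0.48]
axes [[-0.98, 0.067, -0.189], [0.068, 0.998, 0.0], [0.188, -0.013, -0.982]]
u tool cm [-0.17  0.2   1.29]
```

>>> jog_arm(
  rows="-0.1 0.2 0.8 0 0 0 1; 0 0 0.3 0 0 0 1; 0 0 0.3 0 0 0 1; 0 0 0.25 0 0 0 1; 0 0 0 0 0 0 1",
)

```text
time: 5.95
position: [0.4901, -0.0484, 0.052]
tool_rot: [0.095, 2.951, -0.007]
ft_force: [-3.7, 3.6, 6.3]
grip_width: 0.006
grip_force: 3.1
```

>>> jog_arm(
  rows="0 0 0 0 0 0 1; 0 0 0 0 0 0 1",
)

```text
time: 6.2
position: [0.4901, -0.0484, 0.0521]
tool_rot: [0.095, 2.951, -0.007]
ft_force: [-5.9, 4.2, 5.2]
grip_width: 0.005
grip_force: 3.0
```

```bash
python3 g.py u
```

```text
pos [ 0.4901 -0.0484  0.0521] ft [-5.88  4.21  5.25]
axes [[-0.98, 0.063, -0.188], [0.064, 0.998, 0.001], [0.188, -0.011, -0.982]]
u tool cm [-0.08 -0.26 -0.38]
```

>>> jog_arm(
  rows="0 0 -1.5 0 0 0 1; 0 0 -3 0 0 0 1; 0 0 -3 0 0.1 0 1; 0 0 -4 0 0.09 0 1; 0 0 -5 0 0 0 1",
)

```text
time: 6.82
position: [0.473, -0.0493, 0.2171]
tool_rot: [-0.104, -3.139, 0.004]
ft_force: [1.4, -0.5, -0.4]
grip_width: 0.001
grip_force: 0.0
```

>>> jog_arm(
  rows="0 2 -5 0 0 0 1; 0 4.5 -2 0 0 0 1; 0 4.5 0 0 0 0 1; 0 4.5 0 0 0 0 1; 0 0 0 0 0 0 1",
)

```text
time: 7.45
position: [0.4824, 0.1097, 0.2859]
tool_rot: [0.092, 3.139, -0.001]
ft_force: [-0.2, -0.1, 0.6]
grip_width: 0.002
grip_force: 0.0
```

```bash
cat >> g.py <<'E'
O=np.array([.5916,-.0918]);ex=np.array([.9982,-.0608]);ey=np.array([.0608,.9982])
d=s['position'][:2]-O; print('own x y z mm',(np.array([d@ex,d@ey,s['position'][2]])*1000).round(1),'t',s['time'])
E
python3 g.py
```

```text
pos [0.4824 0.1097 0.2859] ft [-0.17 -0.05  0.59]
axes [[-0.998, 0.059, -0.001], [0.059, 0.998, -0.0], [0.001, -0.0, -1.0]]
own x y z mm [-121.3  194.5  285.9] t 7.45
```

>>> jog_arm(
  rows="-4.5 0 0 0 0 0 1; -4.5 0 0 0 0 0 1; -4.5 0 0.5 0 0 0 1; -3.5 0 0.9 0 0 0 1; 0 0 0 0 0 0 1",
)

```text
time: 8.07
position: [0.6534, 0.0926, 0.27]
tool_rot: [-0.107, -3.138, 0.007]
ft_force: [-0.5, -0.9, 0.3]
grip_width: 0.004
grip_force: 0.0
```

>>> jog_arm(
  rows="0 -1.5 0 0 0 0 1; 0 -1 0 0 0 0 1; 0 -1 0 0 0 0 1; 0 -0.5 0 0 0 0 1; 0 0 0 0 0 0 1",
)

```text
time: 8.7
position: [0.6498, 0.0552, 0.2722]
tool_rot: [0.102, 3.139, 0.001]
ft_force: [-0.3, 0.9, 0.8]
grip_width: 0.006
grip_force: 0.3
```

```bash
python3 g.py;  python3 -c "
from h import *
a=cam('top'); b=cam('side')
cv2.imwrite('pics/w.png',np.hstack([cv2.resize(a['img'][90:270,200:380],(400,400),interpolation=2),cv2.resize(b['img'][60:260,200:400],(400,400),interpolation=2)]))"
```

```text
pos [0.6498 0.0552 0.2722] ft [-0.3   0.94  0.76]
axes [[-0.998, 0.065, -0.001], [0.065, 0.998, 0.001], [0.001, 0.0, -1.0]]
own x y z mm [ 49.2 150.3 272.2] t 8.7
```

View pics/w.png

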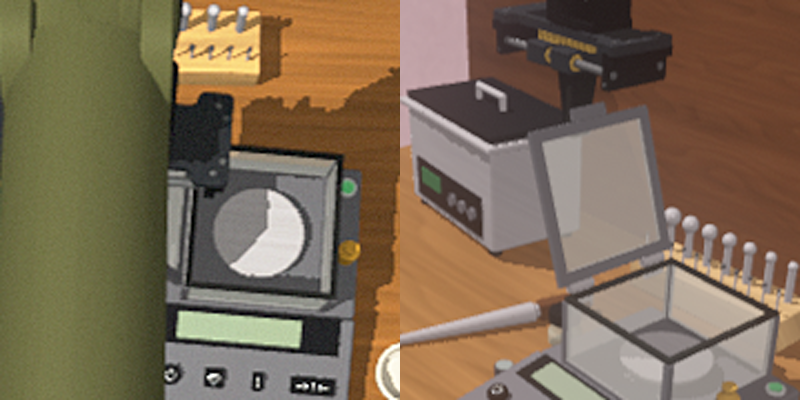

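In the side half the closed fingers stand behind the finger tab, near crop pixel (585,100), and contact has just begun at 0.9 N. I'll push on along the arc.

>>> jog_arm(
  rows="0 -1.5 0 0 0 0 1; 0 -1.5 0 0 0 0 1; 0 -1.5 0 0 0 0 1; 0 -1.5 0 0 0 0 1; 0 -1.5 -0.2 0 0 0 1",
)

```text
time: 9.43
position: [0.6445, -0.0208, 0.2731]
tool_rot: [-0.103, -3.139, -0.0]
ft_force: [0.7, 2.2, -0.7]
grip_width: 0.004
grip_force: 0.5
```

>>> jog_arm(
  rows="0 -1.5 -0.1 0 0 0 1; 0 -1.5 0.3 0 0 0 1; 0 -1.5 0.7 0 0 0 1; 0 0 0 0 0 0 1",
)

```text
time: 9.93
position: [0.6413, -0.0668, 0.2638]
tool_rot: [-0.107, -3.139, 0.002]
ft_force: [-0.2, -0.3, 0.6]
grip_width: 0.007
grip_force: 0.0
```

```bash
python3 g.py
```

```text
pos [ 0.6413 -0.0668  0.2638] ft [-0.2  -0.27  0.59]
axes [[-0.998, 0.068, 0.001], [0.068, 0.998, -0.001], [-0.001, -0.001, -1.0]]
own x y z mm [ 48.1  27.9 263.8] t 9.925
```

>>> jog_arm(
  rows="0 -0.9 0.4 0 0 0 1; 0 -0.9 0.5 0 0 0 1; 0 -0.85 0.6 0 0 0 1; 0 -0.8 0.6 0 0 0 1; 0 -0.7 0.65 0 0 0 1",
)

```text
time: 10.55
position: [0.6392, -0.1064, 0.2366]
tool_rot: [-0.102, -3.14, -0.0]
ft_force: [-0.9, 0.3, 0.0]
grip_width: 0.004
grip_force: 0.3
```

>>> jog_arm(
  rows="0 -0.6 0.7 0 0 0 1; 0 -0.5 0.75 0 0 0 1; 0 -0.45 0.75 0 0 0 1; 0 0 0 0 0 0 1",
)

```text
time: 11.05
position: [0.6378, -0.1217, 0.2142]
tool_rot: [-0.103, -3.139, 0.0]
ft_force: [0.0, 0.5, -0.9]
grip_width: 0.004
grip_force: 0.0
```

```bash
python3 g.py;  python3 -c "
from h import *
b=cam('side')
cv2.imwrite('pics/v.png',cv2.resize(b['img'][60:300,180:420],(600,600),interpolation=2))"
```

```text
pos [ 0.6378 -0.1217  0.2142] ft [ 0.04  0.46 -0.88]
axes [[-0.998, 0.065, 0.001], [0.065, 0.998, -0.0], [-0.001, -0.0, -1.0]]
own x y z mm [ 48.  -27.  214.2] t 11.05
```

View pics/v.png

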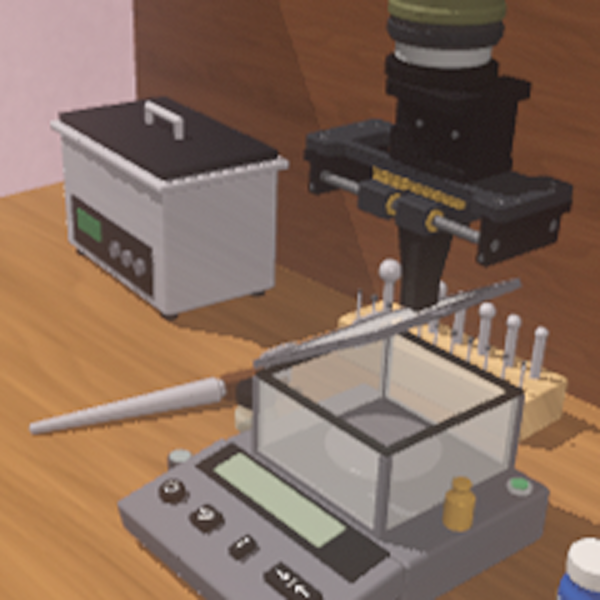

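The cover follows and is now about 35° open, with the fingertip on its outer face near (420,305) and the free edge near (520,285). Continuing down.

>>> jog_arm(
  rows="0 -0.7 0.8 0 0 0 1; 0 -0.6 0.8 0 0 0 1; 0 -0.6 0.9 0 0 0 1; 0 -0.5 0.9 0 0 0 1; 0 -0.3 0.9 0 0 0 1",
)

```text
time: 11.72
position: [0.6364, -0.1487, 0.1713]
tool_rot: [-0.103, -3.14, 0.0]
ft_force: [0.4, 0.7, 0.1]
grip_width: 0.007
grip_force: 0.2
```

>>> jog_arm(
  rows="0 -0.3 0.8 0 0 0 1; 0 0 0.6 0 0 0 1; 0 0 0.4 0 0 0 1; 0 0 0 0 0 0 1",
)

```text
time: 12.22
position: [0.6363, -0.1509, 0.1538]
tool_rot: [-0.101, -3.14, -0.0]
ft_force: [0.6, -0.4, -0.1]
grip_width: 0.003
grip_force: 0.0
```

```bash
python3 g.py
```

```text
pos [ 0.6363 -0.1509  0.1538] ft [ 0.56 -0.36 -0.12]
axes [[-0.998, 0.065, 0.0], [0.065, 0.998, 0.0], [-0.0, 0.0, -1.0]]
own x y z mm [ 48.3 -56.3 153.8] t 12.225
```

>>> jog_arm(
  rows="0 0 0.3 0 0 0 1; 0 0 0.2 0 0 0 1; 0 0 0.2 0 0 0 1; 0 0 0 0 0 0 1",
)

```text
time: 12.72
position: [0.6363, -0.1511, 0.1469]
tool_rot: [-0.102, -3.14, -0.0]
ft_force: [0.2, 0.2, 0.0]
grip_width: 0.005
grip_force: 0.0
```

>>> jog_arm(
  rows="0 0 0.1 0 0 0 1; 0 0 0.1 0 0 0 1; 0 0 0 0 0 0 1; 0 0 0 0 0 0 1",
)

```text
time: 13.22
position: [0.6364, -0.1511, 0.1451]
tool_rot: [-0.102, -3.14, -0.0]
ft_force: [0.5, 0.3, -0.5]
grip_width: 0.008
grip_force: 0.0
```

```bash
python3 g.py
```

```text
pos [ 0.6364 -0.1511  0.1451] ft [ 0.53  0.27 -0.47]
axes [[-0.998, 0.065, 0.0], [0.065, 0.998, 0.0], [-0.0, 0.0, -1.0]]
own x y z mm [ 48.3 -56.5 145.1] t 13.225
```

>>> jog_arm(
  rows="0 0 0.1 0 0 0 1; 0 0 0.1 0 0 0 1; 0 0 0 0 0 0 1; 0 0 0 0 0 0 1",
)

```text
time: 13.72
position: [0.6365, -0.1512, 0.1435]
tool_rot: [0.102, 3.14, 0.0]
ft_force: [-0.8, -0.2, 4.2]
grip_width: 0.009
grip_force: 1.9
```

```bash
python3 g.py;  python3 -c "
from h import *
b=cam('side')
cv2.imwrite('pics/q.png',cv2.resize(b['img'][120:300,210:410],(666,600),interpolation=2))"
```

```text
pos [ 0.6365 -0.1512  0.1435] ft [-0.8  -0.22  4.23]
axes [[-0.998, 0.065, -0.0], [0.065, 0.998, 0.0], [0.0, 0.0, -1.0]]
own x y z mm [ 48.4 -56.6 143.5] t 13.725
```

View pics/q.png

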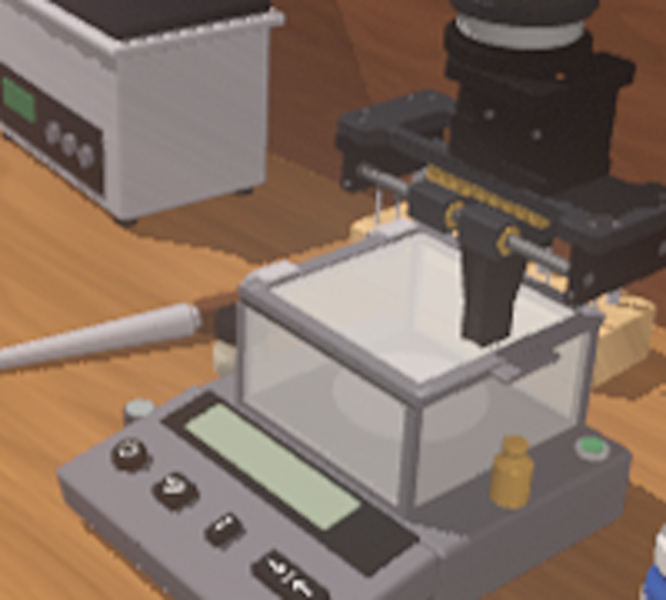

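The cover now lies flat on the shield, with the fingertip near (485,335) and a contact force of 4 N. I'll press a little more to be sure it's fully shut, then lift.

>>> jog_arm(
  rows="0 0 0.1 0 0 0 1; 0 0 0.1 0 0 0 1; 0 0 0 0 0 0 1; 0 0 0 0 0 0 1",
)

```text
time: 14.28
position: [0.6366, -0.1512, 0.1421]
tool_rot: [0.102, 3.139, 0.001]
ft_force: [-2.8, 0.9, 8.0]
grip_width: 0.004
grip_force: 3.9
```

```bash
python3 g.py
```

```text
pos [ 0.6366 -0.1512  0.1421] ft [-2.82  0.86  7.99]
axes [[-0.998, 0.065, -0.001], [0.065, 0.998, 0.0], [0.001, 0.0, -1.0]]
own x y z mm [ 48.5 -56.5 142.1] t 14.275
```

>>> jog_arm(
  rows="0 0 -1 0 0 0 1; 0 0 -4 0 0 0 1; 4 0 0 0 0 0 1; 4.5 -0.6 0 0 0 0 1; 4.5 -0.7 0 0 0 0 1",
)

```text
time: 14.9
position: [0.5044, -0.1558, 0.1907]
tool_rot: [-0.101, -3.139, 0.001]
ft_force: [-0.1, -0.9, 0.1]
grip_width: 0.008
grip_force: 0.0
```

>>> jog_arm(
  rows="3 0 2 0 0 0 1; 0 0 4 0 -0.1 0 1; 0 0 3 0 -0.09 0 1; 0 0 0 0 0 0 1",
)

```text
time: 15.4
position: [0.475, -0.1532, 0.0986]
tool_rot: [0.097, 2.956, -0.006]
ft_force: [-0.5, 0.4, 0.8]
grip_width: 0.008
grip_force: 0.0
```

```bash
python3 g.py t
```

```text
pos [ 0.475  -0.1532  0.0986] ft [-0.47  0.44  0.84]
axes [[-0.981, 0.065, -0.183], [0.065, 0.998, 0.002], [0.182, -0.01, -0.983]]
t tool cm [-0.07 -0.15  4.34]
own x y z mm [-112.6  -68.3   98.6] t 15.4
```

```bash
python3 -c "
from h import *
b=cam('side')
cv2.imwrite('pics/r.png',cv2.resize(b['img'][120:300,210:410],(666,600),interpolation=2))"
```

```text
(no output)
```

View pics/r.png

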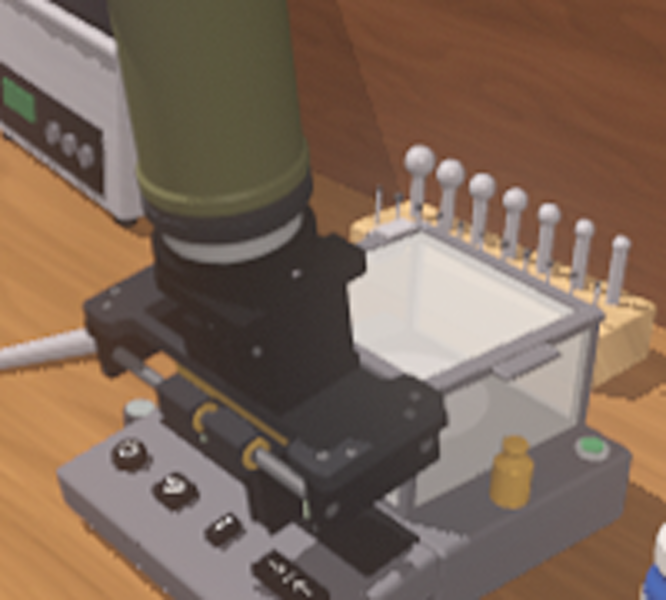

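>>> jog_arm(
  rows="0 -0.15 1.5 0 0 0 1; 0 0 1.3 0 0 0 1; 0 0 0.8 0 0 0 1; 0 0 0 0 0 0 1",
)

```text
time: 15.95
position: [0.4852, -0.156, 0.0649]
tool_rot: [0.096, 2.952, -0.01]
ft_force: [-0.4, -0.2, 0.5]
grip_width: 0.004
grip_force: 0.0
```

```bash
python3 g.py t
```

```text
pos [ 0.4852 -0.156   0.0649] ft [-0.35 -0.17  0.45]
axes [[-0.98, 0.063, -0.187], [0.065, 0.998, -0.001], [0.186, -0.013, -0.982]]
t tool cm [0.33 0.08 0.85]
own x y z mm [-102.3  -70.5   64.9] t 15.95
```

The cover is still flat, with its tab near (525,362) as before. Pressing tare.

>>> jog_arm(
  rows="0.3 0 0.5 0 0 0 1; 0 0 0.3 0 0 0 1; 0 0 0.25 0 0 0 1; 0 0 0.2 0 0 0 1; 0 0 0 0 0 0 1",
)

```text
time: 16.58
position: [0.4848, -0.1558, 0.0531]
tool_rot: [0.096, 2.951, -0.008]
ft_force: [-3.6, 0.1, 4.9]
grip_width: 0.009
grip_force: 2.7
```

>>> jog_arm(
  rows="0 0 0 0 0 0 1; 0 0 0 0 0 0 1",
)

```text
time: 16.82
position: [0.4848, -0.1558, 0.0531]
tool_rot: [0.096, 2.95, -0.009]
ft_force: [-3.4, 0.9, 5.1]
grip_width: 0.006
grip_force: 2.7
```

```bash
python3 g.py t
```

```text
pos [ 0.4848 -0.1558  0.0531] ft [-3.4   0.88  5.08]
axes [[-0.98, 0.064, -0.189], [0.065, 0.998, 0.0], [0.188, -0.012, -0.982]]
t tool cm [ 0.07  0.06 -0.31]
own x y z mm [-102.7  -70.4   53.1] t 16.825
```

>>> jog_arm(
  rows="0 0 0.1 0 0 0 1; 0 0 0 0 0 0 1; 0 0 0 0 0 0 1",
)

```text
time: 17.2
position: [0.485, -0.1558, 0.0521]
tool_rot: [0.096, 2.95, -0.009]
ft_force: [-3.2, 0.4, 5.3]
grip_width: 0.008
grip_force: 3.2
```

>>> jog_arm(
  rows="0 0 -1.5 0 0 0 1; 0 0 -3 0 0 0 1; 0 0 -4 0 0.1 0 1; 0 0 -5 0 0.09 0 1; 0 0 -5 0 0 0 1",
)

```text
time: 17.82
position: [0.4658, -0.1546, 0.2377]
tool_rot: [0.101, 3.139, -0.003]
ft_force: [1.3, 0.0, -0.1]
grip_width: 0.003
grip_force: 0.0
```

>>> jog_arm(
  rows="0 0 -3 0 0 0 1; 0 4 0 0 0 0 1; 0 4 0 0 0 0 1; 0 0 0 0 0 0 1; 0 0 0 0 0 0 1",
)

```text
time: 18.45
position: [0.47, -0.0756, 0.2659]
tool_rot: [0.103, 3.139, -0.001]
ft_force: [-0.6, 0.4, 0.8]
grip_width: 0.008
grip_force: 0.0
```

```bash
python3 g.py;  python3 -c "
from h import *
b=cam('side')
cv2.imwrite('pics/s.png',b['img'])"
```

```text
pos [ 0.47   -0.0756  0.2659] ft [-0.58  0.36  0.81]
axes [[-0.998, 0.065, -0.001], [0.065, 0.998, -0.001], [0.001, -0.001, -1.0]]
own x y z mm [-122.4    8.8  265.9] t 18.45
```

View pics/s.png

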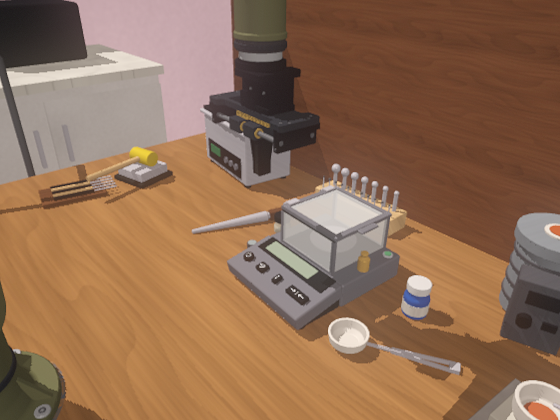

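The cover is shut, with its edge near (385,215), and all four keys are up. The loose things stand where they were, for example the flux jar at (417,298) and the crucible at (349,336), and the arm is clear.

```bash
python3 -c "
from bench import ticket
print(ticket.close_job())"
```

```text
the job is handed in; nothing more can be done
None
```

I pressed on/off, then units, pushed the cover shut, pressed tare, and handed the job in at about 18.5 s with the arm clear; the hand-in returned no verdict, and the last picture shows the cover shut, all keys up and nothing visibly moved.

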